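# Lay and clamp the second course of a test-kiln wall

### The arm

A 7-joint arm with a two-finger parallel gripper is mounted at the origin on the work surface. World frame = base frame: x ahead of the robot, y to its left, z up, the work surface at z = 0. Lengths are in m, angles in rad, forces in N, time in s.
With the tool pointing down it reaches from about 0.4 to 0.85 m from the base axis. Payload 10.4 kg.
Tool frame: the origin (TCP) lies on the centre line of the jaws, within the pads' length; the fingertips stand 14 mm ahead of it and the grasp point (between the pads) lies 5 mm behind it; z points along the fingers, y is the line along which they close (so a half turn about z gives the same grasp; the last joint's range is limited). The gripper opens to 85 mm and grips with 20 to 120 N. Pads are 22 mm wide; open, the fingers measure 114 mm over their backs; the gripper's body (76 mm by 85 mm) begins 54 mm behind the grasp point. The pads swing forward as they close: fully open they stand 13 mm farther back than shut.
Start: joints at [-1.349, 0.332, -0.065, 1.46, 0.022, 1.35, -0.088], TCP at [0.151, 0.606, 0.245] pointing down, gripper open.
Joint ranges: [-2.6, 2.6], [-0.5, 2.12], [-1.47, 1.34], [0.16, 2.42], [-1.27, 4.41], [0.06, 2.06], [-2.6, 2.6]. Speed limits (rad/s): [2.22, 2.22, 2.79, 2.79, 3.14, 3.14, 3.14].

### API

Orientations are given as a unit quaternion [x, y, z, w].
In Python, from bench import telemetry, eyes, env gives the robot as it stands. The module is installed in compiled form; this text tells all that it offers.
- The arm moves only by the shell command python3 -m crank 'ROWS' [FORCE]. ROWS is text: rows parted by semicolons, each of 7 numbers parted by spaces: the shift along the world's x, y, z in cm, then the turn, a rotation vector about the world's x, y, z in degrees, then the closure, from -1 (fully open) to 1 (shut). A call has 1 to 5 rows; each row is the pose to reach, as a shift and turn from the pose commanded when the call began; what a row does not reach only later rows make up. A row lasts 1/10 s, in which the tool goes at most 50 mm and 8.59 degrees, less where a joint would pass 70% of its speed; a pose out of reach is approached as far as the arm can. A call with a gripper value outside its range is refused whole. The fingers move at their own pace and stop on an object; FORCE is the grip in N (left out, the last holds). Time passes only in rows, so rows that repeat a pose let the fingers close. It gives the time, the measured TCP pose, the force, the opening and the grip force at its end, in the units of the state.
- telemetry.state(): the state, without advancing time (a new reading comes with each control period).
- eyes.get_image(name): name is "scene" or "side" or "wrist"; returns the picture (420x560x3 uint8, red, green, blue); there is no depth.
- eyes.camera_model(name): a dict with "fx", "fy", "cx", "cy" (pixels), "origin" and "rotation" of the camera in the world; the wrist camera has in their place "mount" (4x4, takes a point from camera to tool coordinates, whose origin is the TCP and whose axes are the flange's). Camera axes: x right, y up, looking along -z (the intrinsics and any distortion apply to the point x, -y, -z); pixel columns grow to the right and rows downward; lengths in m; the calibration is good to about 2 mm. A picture is of the moment at which its call begins: read the wrist's pose just before it. camera_model takes no time and is no camera call.
- env.finish_job(): hands the job in; it is judged then, once.
The state is a dict: "time": time; "joint_pos": joint angles; "joint_vel": joint speeds; "joint_efforts": joint torques, N m; "position": TCP position; "orientation": TCP orientation; "ft_force": force on the tool from outside, world axes, zero at the start; "torque": the same for the moment, N m; "width": finger opening in m; "grasp_force": force on a finger pad.
Only numpy, scipy, OpenCV 4.12 (cv2) and the standard library are available. Lean on these libraries where they do the work, as an engineer would, in place of code of your own. Each camera call takes 0.05 s, during which the arm holds its last target. There are 200 camera calls.

### The job

Lay the second course of the small firebrick wall in the steel clamp frame: the full brick, now standing on end, goes down flat across the joint between the two bricks below, with a half brick on either side of it, all square and flush with the course below. Then push the sliding jaw up until the whole course is tight, without gaps, between jaw and post. Leave the three-quarter brick and the other things on the table where they are.

Things in the scene. Friction and masses are not known exactly. Their poses are not given: they have to be found in the camera images.
- frame: Fixed dark steel clamp frame holding the first course: two full bricks end to end, 228 long, 57 wide. Origin on the table under the joint between them; y runs along the wall to the fixed end post, x across it, z up. A base plate (75 wide, 8 thick, y = -240 to +145) carries the course. The new course fills y = -114 to +114: its joints come at y = +57 and -57, its brick centres 83 above the table.
- course_top (a point): Point on top of the first course, over its joint, 58 above the table. Axes as the frame's.
- post_face (a point): Point on the inner face of the fixed post (steel plate, 60 wide, 8 thick, top 116 above the table), at frame y = +114, 83 above the table. Axes as the frame's.
- jaw (a joint): Slide of the steel jaw at the -y end, in m: 0 with its face at frame y = -0.114, where a tight second course leaves it; grows as it opens towards -y; range -0.006 to 0.06, starts at 0.022 to 0.045. It slides stiffly (about 3 N), shoves loose bricks along (some 5 N more), stays where it is left, and firms up sharply when the course is tight.
- jaw_back (a point): Middle of the jaw's outer (-y) face, 86 above the table, the place to push. The upper plate is 57 wide, 12 thick, from 60 to 112 above the table; below 70 its bracket projects 18 farther out, so push with something held above 75. Axes as the frame's.
- full_center (a point): Centre of the full brick, 114 x 57 x 50, about 0.26 kg, pale insulating firebrick, standing loose on end. Its z is the long axis (114, upright at the start), y the 57 width, x the 50 thickness. Laid, z lies along the wall, y across it, and it is 50 high.
- half_a_center (a point): Centre of a half brick, 57 x 57 x 50 high (z), about 0.13 kg, same firebrick, lying loose. The halves are alike: either may go on either side.
- half_b_center (a point): Centre of the other half brick, 57 x 57 x 50 high (z), about 0.13 kg.
- bat_center (a point): Centre of a three-quarter brick, 85 (x) x 57 (y) x 50 high (z), same firebrick, loose: not needed, leave it.
- cup: Bystander: terracotta cup, 72 across, 80 high; origin under its centre.
- mug: Bystander: white mug, 80 across, 90 high; origin under its centre.
- jar: Bystander: jar, 72 across, 100 high; origin under its centre.
- brush: Bystander: brush lying flat; origin near the middle, on the table.
- spatula: Bystander: spatula lying flat; origin near the middle, on the table.

How it is judged:
On the way:
1. the full brick lies flat across the joint and a half brick lies on the first course on either side of it (y of full_center in the frame of frame between -0.035 and 0.035 m and x of full_center in the frame of frame between -0.012 and 0.012 m and height (world z) of full_center between 0.079 and 0.087 m and angle between the z axis of full_center and the y axis of frame, either way round below 0.2 rad and angle between the y axis of full_center and the x axis of frame, either way round below 0.2 rad and ((y of half_a_center in the frame of frame between 0.0505 and 0.1205 m and x of half_a_center in the frame of frame between -0.012 and 0.012 m and height (world z) of half_a_center between 0.079 and 0.087 m and angle between the z axis of each of half_a_center, half_b_center and the z axis of frame, either way round below 0.08 rad and y of half_b_center in the frame of frame between -0.1205 and -0.0505 m and x of half_b_center in the frame of frame between -0.012 and 0.012 m and height (world z) of half_b_center between 0.079 and 0.087 m) or (y of half_b_center in the frame of frame between 0.0505 and 0.1205 m and x of half_b_center in the frame of frame between -0.012 and 0.012 m and height (world z) of half_b_center between 0.079 and 0.087 m and angle between the z axis of each of half_b_center, half_a_center and the z axis of frame, either way round below 0.08 rad and y of half_a_center in the frame of frame between -0.1205 and -0.0505 m and x of half_a_center in the frame of frame between -0.012 and 0.012 m and height (world z) of half_a_center between 0.079 and 0.087 m))), for 0.2 s.
At the end, for the whole second after the job is handed in: Full brick flat on the first course over its joint (within 5 mm), a half brick each side (6 mm), flush with the wall (6 mm), square (5 degrees), all seated (centres 83 mm high, within 3) and at rest; jaw within 3 mm of its tight position (joint 0) (y of full_center in the frame of frame between -0.005 and 0.005 m and x of full_center in the frame of frame between -0.006 and 0.006 m and height (world z) of full_center between 0.08 and 0.086 m and angle between the z axis of full_center and the y axis of frame, either way round below 0.09 rad and angle between the y axis of full_center and the x axis of frame, either way round below 0.09 rad and ((y of half_a_center in the frame of frame between 0.0795 and 0.0915 m and x of half_a_center in the frame of frame between -0.006 and 0.006 m and height (world z) of half_a_center between 0.08 and 0.086 m and angle between the z axis of each of half_a_center, half_b_center and the z axis of frame, either way round below 0.08 rad and y of half_b_center in the frame of frame between -0.0915 and -0.0795 m and x of half_b_center in the frame of frame between -0.006 and 0.006 m and height (world z) of half_b_center between 0.08 and 0.086 m and (angle between the x axis of half_a_center and the x axis of frame, either way round below 0.09 rad or angle between the x axis of half_a_center and the y axis of frame, either way round below 0.09 rad) and (angle between the x axis of half_b_center and the x axis of frame, either way round below 0.09 rad or angle between the x axis of half_b_center and the y axis of frame, either way round below 0.09 rad)) or (y of half_b_center in the frame of frame between 0.0795 and 0.0915 m and x of half_b_center in the frame of frame between -0.006 and 0.006 m and height (world z) of half_b_center between 0.08 and 0.086 m and angle between the z axis of each of half_b_center, half_a_center and the z axis of frame, either way round below 0.08 rad and y of half_a_center in the frame of frame between -0.0915 and -0.0795 m and x of half_a_center in the frame of frame between -0.006 and 0.006 m and height (world z) of half_a_center between 0.08 and 0.086 m and (angle between the x axis of half_b_center and the x axis of frame, either way round below 0.09 rad or angle between the x axis of half_b_center and the y axis of frame, either way round below 0.09 rad) and (angle between the x axis of half_a_center and the x axis of frame, either way round below 0.09 rad or angle between the x axis of half_a_center and the y axis of frame, either way round below 0.09 rad))) and value of joint jaw between -0.003 and 0.003 m and linear speed of each of full, half_a, half_b below 0.02 m/s); the robot touches nothing.
It fails at once if the three-quarter brick moved more than 3 cm (distance of bat_center from where it was at the start of the episode above 0.03 m).
It fails at once if another thing on the table moved more than 3 cm (distance of any of cup, mug, jar, brush, spatula from where it was at the start of the episode above 0.03 m).
It also fails if it takes over 69 s, if anything falls off the work surface, if the arm or the gripper's body presses on something with over 40 N, if the wrist force passes 120 N, or if a joint passes its speed limit or range.

## Working session

There is one attempt and no reset: what is moved stays moved. The work goes in short steps, Python scripts to look and compute and a shell command to move; the robot and the scene stay as the last step left them, time stands still between calls to the robot, and variables do not carry over. Pictures are saved under pics/ and viewed, at most 10 in all, crops included, and the job is handed in when it is done.

```bash
mkdir -p pics; python3 - <<'E'
from bench import telemetry, eyes
import cv2, numpy as np
s=telemetry.state(); print(s['time'],s['position'],s['orientation'],s['width'])
for n in("scene","side"):
    im=eyes.get_image(n); cv2.imwrite(f"pics/{n}0.png",im[:,:,::-1])
    print(n,eyes.camera_model(n))
print(eyes.camera_model("wrist"))
E
```

```text
0.0 [0.15140986 0.60601039 0.24450247] [ 1.22076954e-01  9.92520371e-01 -7.25816737e-04 -5.45736944e-05] 0.08555177164956138
scene {'fx': 447.32992611097416, 'fy': 447.32992611097416, 'cx': 279.6147330998301, 'cy': 211.5593995043826, 'origin': array([1.27248169, 0.56349392, 0.80229936]), 'rotation': array([0.17293284, 0.39402653, 0.81906533, 0.37943288])}
side {'fx': 405.59380722446247, 'fy': 405.59380722446247, 'cx': 279.24576804764723, 'cy': 213.47431180813743, 'origin': array([ 0.13025711, -0.60565662,  0.70555133]), 'rotation': array([ 0.39646792, -0.13313676, -0.31038367,  0.85366842])}
{'fx': 310.59451828240367, 'fy': 310.59451828240367, 'cx': 275.68984489182156, 'cy': 213.8674691647779, 'mount': array([[-2.13210504e-04,  9.50042174e-01,  3.12121486e-01,
         7.94271133e-02],
       [ 9.99999977e-01,  2.12744721e-04,  3.55439843e-05,
        -7.74389051e-04],
       [-3.26339145e-05,  3.12121486e-01, -9.50042197e-01,
        -1.28388537e-01],
       [ 0.00000000e+00,  0.00000000e+00,  0.00000000e+00,
         1.00000000e+00]])}
```

View pics/scene0.png

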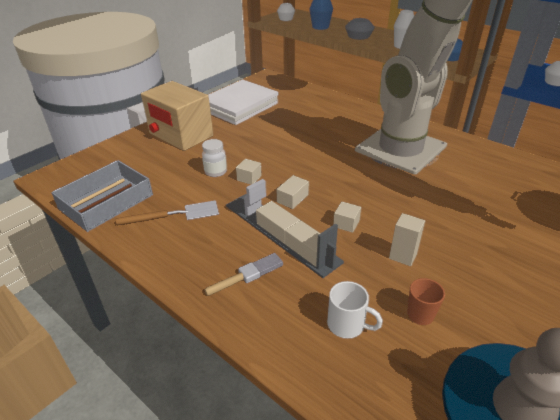

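View pics/side0.png

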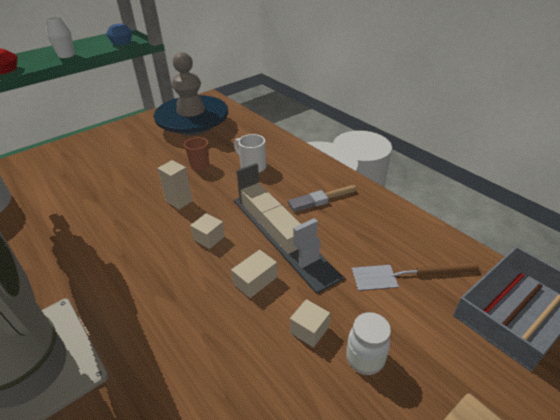

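Scene: frame runs from jaw (255,195) to post (328,245). Full brick is upright at (407,240), halves at (347,217) and (248,172), and the three-quarter brick is probably at (293,192). The side view agrees: full (175,185), halves (208,231) and (310,323), bat (255,273). I'll crop for corners.

```bash
python3 - <<'E'
import cv2
a=cv2.imread("pics/scene0.png")[150:300,228:428]; cv2.imwrite("pics/sc.png",cv2.resize(a,None,fx=4,fy=4,interpolation=cv2.INTER_CUBIC))
a=cv2.imread("pics/side0.png")[148:348,155:355]; cv2.imwrite("pics/sd.png",cv2.resize(a,None,fx=3,fy=3,interpolation=cv2.INTER_CUBIC))
E
```

```text
(no output)
```

View pics/sc.png

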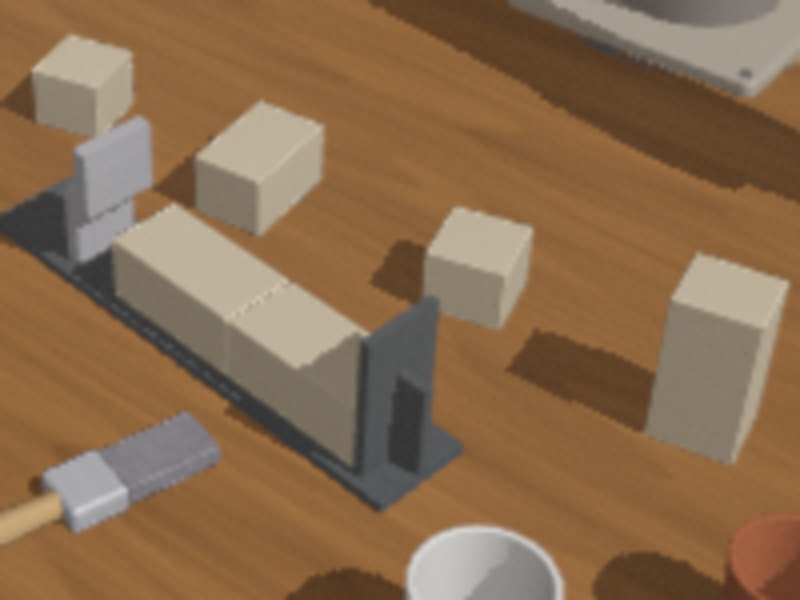

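View pics/sd.png

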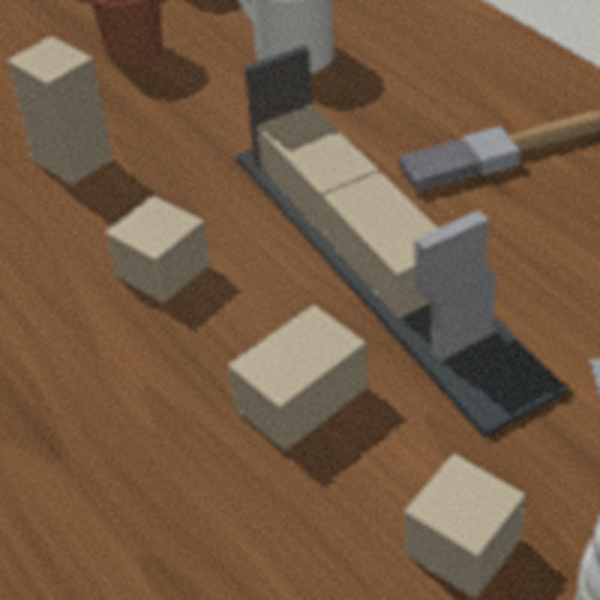

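```bash
cat > h.py <<'E'
import numpy as np, cv2
from scipy.spatial.transform import Rotation as R
from scipy.optimize import least_squares
from bench import telemetry, eyes
def cam(n, s=None):
    c=eyes.camera_model(n)
    if n!="wrist": return c, R.from_quat(c["rotation"]).as_matrix(), np.array(c["origin"])
    s=s or telemetry.state(); A=R.from_quat(s["orientation"]).as_matrix(); m=c["mount"]
    return c, A@m[:3,:3], A@m[:3,3]+s["position"]
def proj(C,p):
    c,A,o=C; q=(np.atleast_2d(p)-o)@A
    return np.c_[c["cx"]+c["fx"]*q[:,0]/-q[:,2], c["cy"]-c["fy"]*q[:,1]/-q[:,2]]
def ray(C,px,z):
    c,A,o=C; px=np.atleast_2d(px)
    d=np.c_[(px[:,0]-c["cx"])/c["fx"],-(px[:,1]-c["cy"])/c["fy"],-np.ones(len(px))]@A.T
    return o+d*((z-o[2])/d[:,2])[:,None]
def fit(obs,x0):
    "obs: list of (C, pixels, local pts); returns x,y,yaw,rms px"
    def f(v):
        Z=R.from_euler('z',v[2]).as_matrix(); t=[v[0],v[1],0]
        return np.concatenate([(proj(C,l@Z.T+t)-p).ravel() for C,p,l in obs])
    r=least_squares(f,x0,loss='soft_l1'); return r.x, np.sqrt(np.mean(f(r.x)**2))
def rect(a,b,z): return np.array([[-a/2,-b/2,z],[a/2,-b/2,z],[a/2,b/2,z],[-a/2,b/2,z]])
E
python3 - <<'E'
from h import *
S,D=cam("scene"),cam("side")
sc=lambda l:np.array(l)/4+[228,150]
sd=lambda l:np.array(l)/3+[155,148]
O=dict(halfA=(57,57,50,[(460,207),(533,229),(502,272),(425,257)],[(154,197),(206,221),(160,260),(108,237)]),
halfB=(57,57,50,[(72,35),(133,54),(100,85),(34,74)],[(456,455),(524,497),(475,552),(405,513)]),
bat=(85,57,50,[(262,101),(324,126),(260,176),(197,157)],[(316,306),(366,347),(280,402),(230,368)]),
full=(50,57,114,[(698,253),(788,282),(762,327),(672,297)],[(50,38),(93,60),(52,83),(10,62)]))
for n,(a,b,z,p,q) in O.items():
    p,q=sc(p),sd(q); w=ray(S,p,z/1e3); c=w.mean(0); wq=ray(D,q,z/1e3)
    print(n,'scene ctr',c.round(4)[:2],'side',wq.mean(0).round(4)[:2],'edges',np.linalg.norm(w-np.roll(w,-1,0),axis=1).round(3),np.linalg.norm(wq-np.roll(wq,-1,0),axis=1).round(3),
     'yaw',[np.degrees(np.arctan2(*(e[1]-e[0])[1::-1])).round(0) for e in (w,w[1:],wq,wq[1:])])
f=ray(S,sc([(228,318),(288,283),(114,240),(174,206)]),.058); g=ray(D,sd([(328,192),(377,172),(259,125),(398,272)]),.058)
print(f.round(4),g.round(4))
print(ray(S,sc([(380,510),(462,448)]),.008))
for n,z in(('cup',.08),('mug',.09)): pass
print('cup',ray(S,[[425,290]],.08),'mug',ray(S,[[349,296]],.09),'jar',ray(S,[[213,146]],.1),'brush',ray(S,[[250,270]],.01))
print('jaw top sc',ray(S,sc([(74,155),(140,118),(152,122)]),.112),'sd',ray(D,sd([(415,243),(485,212)]),.112))
E
```

```text
halfA scene ctr [0.456  0.0861] side [0.4503 0.0767] edges [0.053 0.052 0.051 0.061] [0.056 0.055 0.053 0.057] yaw [np.float64(102.0), np.float64(10.0), np.float64(-73.0), np.float64(-164.0)]
halfB scene ctr [ 0.466  -0.2693] side [ 0.4606 -0.2778] edges [0.056 0.048 0.053 0.06 ] [0.054 0.052 0.051 0.057] yaw [np.float64(100.0), np.float64(12.0), np.float64(-78.0), np.float64(-170.0)]
bat scene ctr [ 0.4591 -0.1003] side [ 0.4556 -0.107 ] edges [0.055 0.076 0.05  0.084] [0.056 0.078 0.049 0.085] yaw [np.float64(94.0), np.float64(2.0), np.float64(-88.0), np.float64(-179.0)]
full scene ctr [0.4699 0.2652] side [0.4648 0.2571] edges [0.055 0.047 0.054 0.047] [0.057 0.044 0.054 0.046] yaw [np.float64(100.0), np.float64(9.0), np.float64(-78.0), np.float64(-170.0)]
[[ 0.6299  0.0129  0.058 ]
 [ 0.5792  0.0206  0.058 ]
 [ 0.6184 -0.096   0.058 ]
 [ 0.5653 -0.0897  0.058 ]] [[ 0.5774  0.0146  0.058 ]
 [ 0.6245  0.0082  0.058 ]
 [ 0.5873  0.1264  0.058 ]
 [ 0.56   -0.0948  0.058 ]]
[[0.66104006 0.1570824  0.008     ]
 [0.58722032 0.16526815 0.008     ]]
cup [[0.60807283 0.3784479  0.08      ]] mug [[0.73110465 0.26997992 0.09      ]] jar [[ 0.51166166 -0.37464165  0.1       ]] brush [[0.75623639 0.00793649 0.01      ]]
jaw top sc [[ 0.61751928 -0.12903694  0.112     ]
 [ 0.55879523 -0.12407805  0.112     ]
 [ 0.55713294 -0.11470085  0.112     ]] sd [[ 0.5527765  -0.12261638  0.112     ]
 [ 0.61397784 -0.13080936  0.112     ]]
```

Frame origin ≈ (0.602, 0.014), yaw ≈ −7°. Halves are at about (0.453, 0.08) and (0.463, −0.273), the full brick at (0.467, 0.26), and bricks are yawed ≈ 10°. The two cameras differ by about 8 mm, so I'll refine with the wrist camera from above.

```bash
python3 -m crank '4 -4.5 2 0 0 8 -1;8 -9 4 0 0 8 -1;11 -13 5 0 0 8 -1;11 -13 5 0 0 8 -1' 
python3 -m crank '4 -4.5 2 0 0 8 -1;8 -9 4 0 0 8 -1;11 -13 5 0 0 8 -1;11 -13 5 0 0 8 -1'
python3 -m crank '3 -5 2 0 0 0 -1;6 -10 4 0 0 0 -1;9 -15 5 0 0 0 -1;9 -19 5 0 0 0 -1;9 -19 5 0 0 0 -1'
python3 - <<'E'
from h import *
s=telemetry.state(); print(s['time'],s['position'],s['orientation'],s['joint_pos'])
im=eyes.get_image("wrist"); cv2.imwrite("pics/w1.png",im[:,:,::-1]); np.save("w1.npy",np.r_[s['position'],s['orientation']])
E
```

```text
time: 0.5
position: [0.2647, 0.4734, 0.2964]
orientation: [0.055, 0.999, 0.0, 0.001]
ft_force: [0.4, 0.5, 0.1]
width: 0.0855
grasp_force: 0.0
time: 0.9
position: [0.3741, 0.3429, 0.3464]
orientation: [-0.015, 1.0, 0.0, 0.001]
ft_force: [1.0, 1.1, 0.5]
width: 0.0855
grasp_force: 0.0
time: 1.4
position: [0.4629, 0.1511, 0.3961]
orientation: [-0.014, 1.0, -0.0, 0.001]
ft_force: [-0.2, 0.1, -0.2]
width: 0.0849
grasp_force: 0.0
1.4 [0.46291724 0.15106516 0.39608432] [-1.39120510e-02  9.99903060e-01 -1.22204204e-04  5.58091548e-04] [-0.75365608 -0.0300615   0.33697286  1.56071067  0.0106079   1.60832062
  1.18220466]
```

View pics/w1.png

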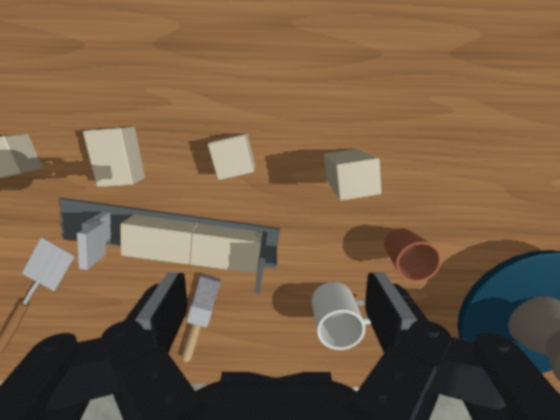

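Wrist view: half A (232,157), full brick top (360,180), bat (105,157), course joint (192,222)–(190,264), jaw top (95,240), post (262,255).

```bash
python3 - <<'E'
from h import *
v=np.load("w1.npy"); W=cam("wrist",dict(position=v[:3],orientation=v[3:]))
def q(n,px,z):
    w=ray(W,px,z); print(n,w.mean(0)[:2].round(4),'edges',np.linalg.norm(w-np.roll(w,-1,0),axis=1).round(4),'yaw',[np.degrees(np.arctan2(*(e[1]-e[0])[1::-1])).round(1) for e in (w,w[1:])])
q('halfA',[(209,142),(247,135),(255,170),(217,179)],.05)
q('full',[(337,169),(379,159),(381,193),(341,199)],.114)
q('bat',[(85,131),(122,127),(127,185),(92,186)],.05)
q('joint',[(192,222),(190,264)],.058)
q('courseL',[(127,217),(122,257)],.058)
q('plateR',[(279,229),(276,266)],.008)
E
```

```text
halfA [0.4504 0.0834] edges [0.058  0.0534 0.0609 0.0568] yaw [np.float64(101.7), np.float64(13.2)]
full [0.4678 0.2627] edges [0.056  0.0466 0.0545 0.0421] yaw [np.float64(105.2), np.float64(10.9)]
bat [ 0.4575 -0.1071] edges [0.0559 0.0875 0.055  0.0833] yaw [np.float64(97.4), np.float64(-2.2)]Traceback (most recent call last):
  File "<stdin>", line 8, in <module>
  File "<stdin>", line 4, in q
IndexError: index 1 is out of bounds for axis 0 with size 1
```

Measured: full (0.468, 0.262) with yaw ≈ 11°, half A (0.450, 0.083) with yaw ≈ 12°. Plan: grip the full brick across its 57 mm width with the tool tilted 45°, coming from the far side. That lets the brick be laid with the tool tilted 45° the other way.

```bash
python3 -m crank '3 3 -2 0 0 5 -1;6 7 -5 0 0 9.5 -1;9 10 -8 0 0 9.5 -1;11 13 -10 0 0 9.5 -1' 
python3 -m crank '0 0 0 -1.6 8.4 0 -1;0 0 0 -3.2 16.6 0 -1;0 0 0 -4.8 24.8 0 -1;0 0 0 -6.4 33 0 -1;0 0 0 -8 41 0 -1'
python3 -m crank '0 0 -3 -0.6 3.2 0 -1;0 0 -7 -0.6 3.2 0 -1;0 0 -10 -0.6 3.2 0 -1;0 0 -10 -0.6 3.2 0 -1'
python3 - <<'E'
from h import *
s=telemetry.state(); print(s['time'],s['position'],s['orientation'],s['joint_pos'],s['width'])
im=eyes.get_image("wrist"); cv2.imwrite("pics/w2.png",im[:,:,::-1]); np.save("w2.npy",np.r_[s['position'],s['orientation']])
print(R.from_quat(s['orientation']).as_matrix().round(3))
E
```

```text
time: 1.85
position: [0.5717, 0.2863, 0.2941]
orientation: [-0.1, 0.995, -0.0, -0.0]
ft_force: [0.2, 0.6, 0.8]
width: 0.0855
grasp_force: 0.0
time: 2.35
position: [0.5633, 0.2863, 0.2885]
orientation: [-0.098, 0.961, -0.016, -0.257]
ft_force: [-0.0, 0.0, -1.2]
width: 0.0851
grasp_force: 0.0
time: 2.75
position: [0.5619, 0.2861, 0.1904]
orientation: [-0.098, 0.954, -0.018, -0.282]
ft_force: [-0.3, -0.5, 0.1]
width: 0.0856
grasp_force: 0.0
2.75 [0.56187296 0.28609783 0.19036913] [-0.09818932  0.9541596  -0.01750042 -0.2821915 ] [-0.41723714  0.80340969 -0.08570433  0.97778627 -0.12165606  1.90627684
  1.27380582] 0.08561029235678959
[[-0.821 -0.197 -0.535]
 [-0.177  0.98  -0.089]
 [ 0.542  0.022 -0.84 ]]
```

View pics/w2.png

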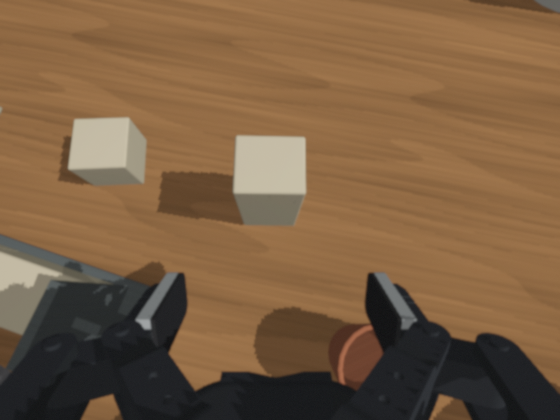

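```bash
python3 - <<'E'
from h import *
v=np.load("w2.npy"); W=cam("wrist",dict(position=v[:3],orientation=v[3:]))
w=ray(W,[(235,137),(305,138),(306,195),(233,194)],.114)
print(w.mean(0),np.linalg.norm(w-np.roll(w,-1,0),axis=1).round(4),[np.degrees(np.arctan2(*(e[1]-e[0])[1::-1])).round(1) for e in (w,w[1:])])
w=ray(W,[(241,225),(297,225)],.0);print(w)
E
python3 -m crank '0 0 -3 0 0 0 -1;0 0 -5 -0.8 4 0 -1;0 0 -6 -1.6 8 0 -1;0 0 -6 -1.6 8 0 -1;0 0 -6 -1.6 8 0 -1'
python3 -c "
from bench import telemetry as t;s=t.state();print(s['position'],s['joint_pos'])
from scipy.spatial.transform import Rotation as R;print(R.from_quat(s['orientation']).as_matrix().round(3))"
```

```text
[0.46815194 0.26325165 0.114     ] [0.0566 0.0485 0.0562 0.0484] [np.float64(101.1), np.float64(10.9)]
[[0.49694233 0.23652159 0.        ]
 [0.4842202  0.29824656 0.        ]]
time: 3.3
position: [0.5644, 0.2873, 0.1367]
orientation: [-0.096, 0.934, -0.022, -0.344]
ft_force: [-0.2, 0.1, 0.2]
width: 0.0854
grasp_force: 0.0
[0.56441756 0.28728392 0.13671083] [-0.40977102  0.95383974 -0.08676424  0.88449586 -0.14526787  1.9762259
  1.27956868]
[[-0.745 -0.194 -0.638]
 [-0.164  0.981 -0.107]
 [ 0.647  0.025 -0.762]]
```

```bash
python3 -m crank '-2 -0.5 -1.7 0 0 0 -1;-4 -1 -3 -0.4 2 0 -1;-6.5 -1.6 -4.5 -0.8 4 0 -1;-9.4 -2.4 -6.1 -0.8 4 0 -1;-9.4 -2.4 -6.1 -0.8 4 0 -1'
python3 - <<'E'
from h import *
s=telemetry.state();print(s['position'],s['joint_pos']);print(R.from_quat(s['orientation']).as_matrix().round(3))
im=eyes.get_image("wrist"); cv2.imwrite("pics/w3.png",im[:,:,::-1])
E
```

```text
time: 3.8
position: [0.4663, 0.262, 0.0749]
orientation: [-0.094, 0.92, -0.026, -0.379]
ft_force: [-0.5, 0.4, -0.3]
width: 0.0852
grasp_force: 0.0
[0.46634905 0.26202339 0.07492016] [-0.40034857  0.8420894  -0.11286694  1.25975025 -0.15430181  1.78624428
  1.29266711]
[[-0.695 -0.194 -0.693]
 [-0.154  0.981 -0.12 ]
 [ 0.703  0.023 -0.711]]
```

View pics/w3.png

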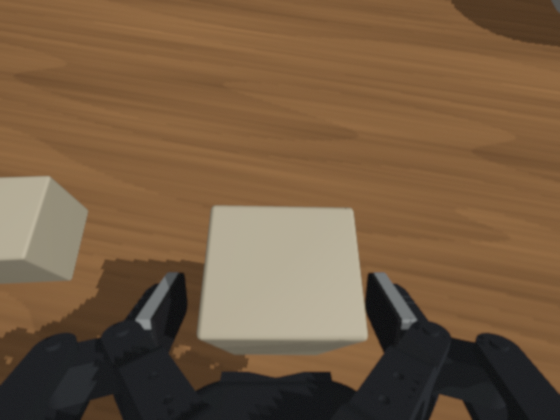

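Brick top is (212,207)–(365,340), centred between the fingers at tilt 45°. Gripping now.

```bash
python3 -m crank '0 0 0 0 0 0 0.6;0 0 0 0 0 0 0.6;0 0 0 0 0 0 1;0 0 0 0 0 0 1;0 0 0 0 0 0 1' 40
python3 -m crank '0 0 1 0 0 0 1;0 0 3 0 0 0 1;0 0 7 0 0 0 1;0 0 11 0 0 0 1;0 0 14 0 0 0 1'
python3 -c "
from h import *
s=telemetry.state();print(s['position'],s['joint_pos']);print(R.from_quat(s['orientation']).as_matrix().round(3))"
```

```text
time: 4.35
position: [0.4714, 0.2634, 0.0763]
orientation: [-0.094, 0.921, -0.025, -0.377]
ft_force: [3.2, 1.0, 8.4]
width: 0.0567
grasp_force: 39.6
time: 4.85
position: [0.4703, 0.263, 0.2185]
orientation: [-0.094, 0.921, -0.025, -0.377]
ft_force: [0.0, -0.2, -2.8]
width: 0.0565
grasp_force: 41.9
[0.47028256 0.26296178 0.21851451] [-0.39971292  0.70835887 -0.11556134  1.16344062 -0.18345227  2.00543391
  1.24427915]
[[-0.698 -0.192 -0.69 ]
 [-0.154  0.981 -0.117]
 [ 0.699  0.025 -0.715]]
```

```bash
cat >> h.py <<'E'
def frame(): return np.load("frame.npy")  # x,y,yaw
E
python3 - <<'E'
from h import *
v=np.load("w1.npy"); W=cam("wrist",dict(position=v[:3],orientation=v[3:]))
S,D=cam("scene"),cam("side")
sc=lambda l:np.array(l)/4+[228,150]
sd=lambda l:np.array(l)/3+[155,148]
h=.0275
P=np.array([[h,0,.058],[-h,0,.058],[h,-.113,.058],[-h,-.113,.058]])
pl=np.array([[.0375,.145,.008],[-.0375,.145,.008]])
ow=(W,np.array([(190,264),(192,222),(122,257),(127,217),(276,266),(279,229)]),np.r_[P,pl])
os_=(S,sc([(228,318),(288,283),(114,240),(174,206),(380,510),(462,448)]),np.r_[P,pl])
od=(D,sd([(328,192),(377,172)]),P[[1,0]])
x0=[.602,.014,-.12]
for o in ([ow],[os_],[ow,os_,od]): print(fit(o,x0))
f=fit([ow],x0)[0]; np.save("frame.npy",f)
print(ray(W,[(190,264),(192,222),(122,257),(127,217)],.058),ray(W,[(276,266),(279,229)],.008))
s=telemetry.state(); Rt=R.from_quat(s['orientation']); 
R0=R.from_euler('z',11,degrees=True); rel=Rt.inv()*R0
off=R.from_quat([-0.094,0.921,-0.025,-0.377]).inv().apply(np.array([.4682,.2633,.057])-[.4714,.2634,.0763])
fx=R.from_euler('z',f[2]).as_matrix()[:,0]; fy=R.from_euler('z',f[2]).as_matrix()[:,1]
Rtar=R.from_matrix(np.c_[[0,0,1],fx,fy]); Rg=Rtar*rel.inv()
c=np.array([*(f[:2]+ -.008*fy[:2]),.083]); print('TCP goal',c-Rg.apply(off)); print(Rg.as_matrix().round(3))
d=(Rg*Rt.inv()).as_rotvec(degrees=True); print('rotvec',d,np.linalg.norm(d)); np.savez("goal.npz",p=c-Rg.apply(off),q=Rg.as_quat(),off=off,rel=rel.as_quat())
E
```

```text
(array([ 0.59952941,  0.01549592, -0.1278485 ]), np.float64(3.9739069642997764))
(array([ 0.60540549,  0.01767925, -0.12775804]), np.float64(0.3783034949081725))
(array([ 0.60182149,  0.01525236, -0.11988404]), np.float64(2.9665353585969667))
[[ 0.62900684  0.01134716  0.058     ]
 [ 0.5542386   0.01892551  0.058     ]
 [ 0.61919238 -0.10059545  0.058     ]
 [ 0.54864116 -0.08373394  0.058     ]] [[0.65508055 0.15584343 0.008     ]
 [0.58156075 0.15914004 0.008     ]]
TCP goal [0.60046427 0.02676947 0.08615618]
[[ 0.071  0.995 -0.075]
 [ 0.696 -0.103 -0.711]
 [-0.715 -0.001 -0.699]]
rotvec [-69.65829652 -74.27567803 -82.55094492] 131.08704408632389
```

```bash
python3 -m crank '1 0 1 1.6 -8.4 0 1;2 -1 2 3.2 -16.8 0 1;4 -2 3 4.8 -25.2 0 1;6 -4 4 6.4 -33.5 0 1;8 -6 4 8 -41 0 1'
python3 -m crank '2 -2 0 0 0 -8 1;3 -4 0 0 0 -16 1;4 -7 0 0 0 -24 1;4 -11 0 0 0 -32 1;4 -14 0 0 0 -40 1'
python3 -m crank '0 0 0 0 0 -8 1;0 -1 0 0 0 -16 1;0 -2 0 0 0 -24 1;0 -3 0 0 0 -32 1;0 -4 0 0 0 -40 1'
python3 -m crank '0 0 0 0 0 -8 1;0 0 0 0 0 -16 1;0 0 0 0 0 -24 1;0 0 0 0 0 -27 1'
python3 -c "
from h import *
s=telemetry.state();print(s['position'],s['joint_pos']);print(R.from_quat(s['orientation']).as_matrix().round(3))
g=np.load('goal.npz');print((R.from_quat(g['q'])*R.from_quat(s['orientation']).inv()).as_rotvec(degrees=True))"
```

```text
time: 5.35
position: [0.551, 0.2029, 0.2589]
orientation: [-0.105, 0.994, 0.007, -0.02]
ft_force: [1.5, 0.5, -3.3]
width: 0.0568
grasp_force: 41.9
time: 5.85
position: [0.5896, 0.0602, 0.2559]
orientation: [0.245, 0.969, 0.014, -0.021]
ft_force: [0.4, -0.3, -2.7]
width: 0.0565
grasp_force: 42.3
time: 6.35
position: [0.5894, 0.0225, 0.256]
orientation: [0.561, 0.827, 0.021, -0.015]
ft_force: [0.7, -0.7, -3.8]
width: 0.0567
grasp_force: 42.3
time: 6.75
position: [0.5894, 0.023, 0.256]
orientation: [0.739, 0.673, 0.024, -0.01]
ft_force: [0.1, 0.5, -3.1]
width: 0.0567
grasp_force: 42.3
[0.58935861 0.02302318 0.25600791] [-0.29071174  0.22941459  0.23674284  1.57770463 -0.10330209  1.31661888
 -0.12833057]
[[ 0.092  0.996  0.022]
 [ 0.995 -0.093  0.048]
 [ 0.05   0.018 -0.999]]
[-48.15170098   5.78072728  -0.94366715]
```

```bash
python3 -m crank '0 0 0 -8 1 0 1;0 0 0 -16 2 0 1;0 0 0 -24 3 0 1;0 0 0 -32 4 0 1;0 0 0 -40 4.8 -0.8 1'
python3 -m crank '1 0.5 -3 -6 0.8 0 1;1 0.5 -6 -8 1 0 1;1 0.5 -8 -8 1 0 1;1 0.5 -8 -8 1 0 1'
python3 - <<'E'
from h import *
s=telemetry.state();print(s['position'],s['joint_pos']);print(R.from_quat(s['orientation']).as_matrix().round(3))
g=np.load('goal.npz');print(g['p']-s['position'],(R.from_quat(g['q'])*R.from_quat(s['orientation']).inv()).as_rotvec(degrees=True))
a=eyes.get_image("scene")[130:300,210:390]; b=eyes.get_image("side")[100:330,180:400]
a=cv2.resize(a,(400,378),interpolation=cv2.INTER_CUBIC);b=cv2.resize(b,(362,378),interpolation=cv2.INTER_CUBIC)
cv2.imwrite("pics/w4.png",np.hstack([a,b])[:,:,::-1])
E
```

```text
time: 7.25
position: [0.5899, 0.0239, 0.2568]
orientation: [0.701, 0.636, -0.239, 0.217]
ft_force: [0.3, -0.3, -4.2]
width: 0.0564
grasp_force: 42.5
time: 7.65
position: [0.5986, 0.0276, 0.1727]
orientation: [0.682, 0.621, -0.29, 0.257]
ft_force: [0.0, -1.2, -2.4]
width: 0.0565
grasp_force: 42.5
[0.59858422 0.02757873 0.17270506] [-0.6391066   0.58192101  0.24301395  1.50300915  0.53969348  1.52240736
 -0.65452016]
[[ 0.062  0.995 -0.077]
 [ 0.698 -0.098 -0.71 ]
 [-0.714 -0.01  -0.7  ]]
[ 0.00188005 -0.00080926 -0.08654888] [-0.12509658 -0.46555466 -0.27249695]
```

View pics/w4.png

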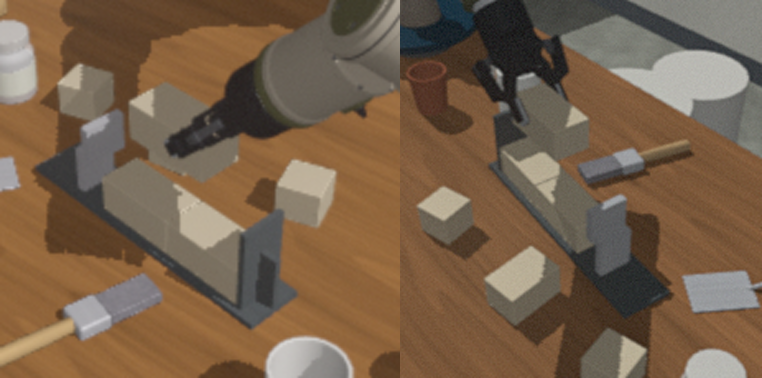

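Scene and side views show the brick level above the course. I'll compare the predicted brick corners with the image to cancel camera bias.

```bash
python3 - <<'E'
from h import *
s=telemetry.state(); g=np.load('goal.npz'); Rt=R.from_quat(s['orientation'])
Rb=Rt*R.from_quat(g['rel']); c=s['position']+Rt.apply(g['off']); print('brick c',c, Rb.as_matrix().round(3))
L=np.array([[x,y,z] for x in(-.025,.025) for y in(-.0285,.0285) for z in(-.057,.057)])
P=c+Rb.apply(L); S,D=cam("scene"),cam("side")
np.set_printoptions(suppress=True)
print(np.c_[L*1e3,(proj(S,P)-[210,130])*2.222,(proj(D,P)-[180,100])*1.645+[400,0]].round(1))
f=frame(); Z=R.from_euler('z',f[2]).as_matrix()
Q=np.array([[x,y,.058] for x in(-.0285,.0285) for y in(-.114,0,.114)]); W=Q@Z.T+[f[0],f[1],0]
print(np.c_[Q*1e3,(proj(S,W)-[210,130])*2.222,(proj(D,W)-[180,100])*1.645+[400,0]].round(1))
# enlarge crops
a=eyes.get_image("scene")[155:275,250:330]; b=eyes.get_image("side")[140:260,225:325]
a=cv2.resize(a,(400,600),interpolation=cv2.INTER_CUBIC);b=cv2.resize(b,None,fx=4,fy=4,interpolation=cv2.INTER_CUBIC)
o=np.zeros((600,800,3),np.uint8);o[:,:400]=a;o[:480,400:]=b
cv2.imwrite("pics/w5.png",o[:,:,::-1])
E
```

```text
brick c [0.59833405 0.00770385 0.17323769] [[ 0.003  0.992  0.124]
 [-0.003 -0.124  0.992]
 [ 1.    -0.003  0.003]]
[[-25.  -28.5 -57.  165.  110.8 554.6 159.6]
 [-25.  -28.5  57.  236.6 154.6 513.5 119.2]
 [-25.   28.5 -57.  127.4 131.1 589.6 145.5]
 [-25.   28.5  57.  198.6 177.5 546.8 107.1]
 [ 25.  -28.5 -57.  164.4  73.9 553.7 129.4]
 [ 25.  -28.5  57.  238.1 116.7 511.2  90. ]
 [ 25.   28.5 -57.  125.7  93.8 590.  115.6]
 [ 25.   28.5  57.  199.  139.2 545.8  78.1]]
[[ -28.5 -114.    58.   138.7  154.2  574.9  228.9]
 [ -28.5    0.    58.   203.3  197.7  533.6  184.5]
 [ -28.5  114.    58.   275.7  246.6  498.   146.2]
 [  28.5 -114.    58.   103.   174.   608.5  213.5]
 [  28.5    0.    58.   167.2  219.8  565.7  171.2]
 [  28.5  114.    58.   239.3  271.3  528.7  134.6]]
```

View pics/w5.png

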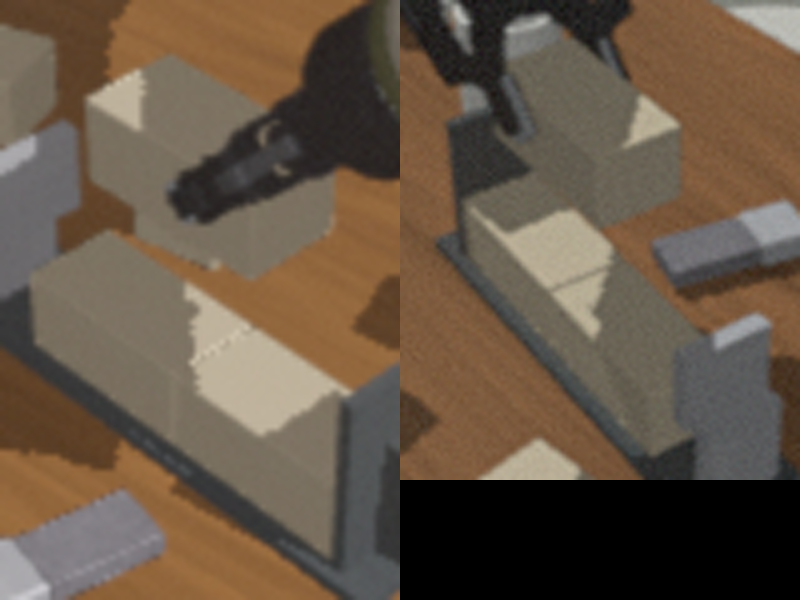

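```bash
python3 - <<'E'
from h import *
S,D=cam("scene"),cam("side")
sc=lambda l:np.array(l)/5+[250,155]-.4
sd=lambda l:(np.array(l)-[400,0])/4+[225,140]-.375
zb=.1732
# local frame-style coords (x across, y along wall)
bS=(S,sc([(87,98),(172,55),(90,182),(250,278),(332,228)]),np.array([[28.5,-57,25],[-28.5,-57,25],[28.5,-57,-25],[28.5,57,-25],[-28.5,57,-25]])/1e3+[0,0,zb])
bD=(D,sd([(597,153),(680,128),(600,229),(680,200)]),np.array([[-28.5,-57,25],[28.5,-57,25],[-28.5,-57,-25],[28.5,-57,-25]])/1e3+[0,0,zb])
cS=(S,sc([(32,277),(110,231),(176,374),(250,328),(347,388)]),np.array([[28.5,-114,58],[-28.5,-114,58],[28.5,0,58],[-28.5,0,58],[-28.5,114,58]])/1e3)
cD=(D,sd([(553,290),(612,262),(465,208)]),np.array([[-28.5,0,58],[28.5,0,58],[-28.5,114,58]])/1e3)
x0=[.6,.01,-.12]
for n,o in dict(bS=[bS],cS=[cS],bD=[bD],cD=[cD],b=[bS,bD],c=[cS,cD]).items(): print(n,*fit(o,x0))
E
```

```text
bS [ 0.60238497  0.01163927 -0.1072948 ] 0.6859934203437832
cS [ 0.60362615  0.01501679 -0.12413102] 5.3844963022700565
bD [ 0.5976626   0.00670229 -0.13148953] 0.8121659801832898
cD [ 0.59922422  0.01049625 -0.11319266] 1.9219892122975781
b [ 0.59961192  0.00934752 -0.12026364] 1.0096846896662421
c [ 0.60138063  0.01341942 -0.11289294] 4.372696451648325
```

Both cameras agree after bias removal: frame ≈ (0.5997, 0.0113), yaw −0.124. The brick needs (0, −0.43, −9.0) cm. Lowering.

```bash
python3 -m crank '0 -0.4 -2 0 0 0 1;0 -0.4 -4.5 0 0 0 1;0 -0.4 -6.5 0 0 0 1;0 -0.4 -8 0 0 0 1;0 -0.4 -8.5 0 0 0 1'
python3 -m crank '0 0 -0.2 0 0 0 1;0 0 -0.4 0 0 0 1;0 0 -0.5 0 0 0 1'
python3 -c "
from h import *
s=telemetry.state(); g=np.load('goal.npz'); Rt=R.from_quat(s['orientation'])
print('brick c',s['position']+Rt.apply(g['off']),(Rt*R.from_quat(g['rel'])).as_matrix().round(3),s['ft_force'])"
```

```text
time: 8.35
position: [0.5992, 0.0236, 0.0891]
orientation: [0.682, 0.62, -0.29, 0.258]
ft_force: [-14.2, 7.0, 26.5]
width: 0.0568
grasp_force: 45.0
time: 8.65
position: [0.5997, 0.0235, 0.0891]
orientation: [0.683, 0.619, -0.29, 0.259]
ft_force: [-18.2, 5.1, 33.6]
width: 0.0565
grasp_force: 45.7
brick c [0.59783194 0.00429462 0.08595592] [[ 0.004  0.992  0.125]
 [ 0.001 -0.125  0.992]
 [ 1.    -0.003 -0.002]] [-18.19201559   5.08874619  33.62116499]
```

```bash
python3 -m crank '0 0 0.3 0 0 0 1;0 0 0.5 0 0 0 1;0 0 0.5 0 0 0 1'
python3 -m crank '0 0 0 0 0 0 0.3;0 0 0 0 0 0 -0.2;0 0 0 0 0 0 -1;0 0 0 0 0 0 -1;0 0 0 0 0 0 -1'
python3 - <<'E'
from h import *
a=eyes.get_image("scene")[155:275,250:330]; b=eyes.get_image("side")[140:260,225:325]
a=cv2.resize(a,(400,600),interpolation=cv2.INTER_CUBIC);b=cv2.resize(b,None,fx=4,fy=4,interpolation=cv2.INTER_CUBIC)
o=np.zeros((600,800,3),np.uint8);o[:,:400]=a;o[:480,400:]=b
cv2.imwrite("pics/w6.png",o[:,:,::-1])
E
```

```text
time: 8.95
position: [0.6001, 0.0239, 0.0899]
orientation: [0.682, 0.62, -0.288, 0.258]
ft_force: [0.3, 0.7, -3.8]
width: 0.0561
grasp_force: 42.5
time: 9.45
position: [0.5998, 0.0236, 0.0895]
orientation: [0.682, 0.62, -0.289, 0.258]
ft_force: [0.8, -0.6, -0.6]
width: 0.0853
grasp_force: 0.0
```

View pics/w6.png

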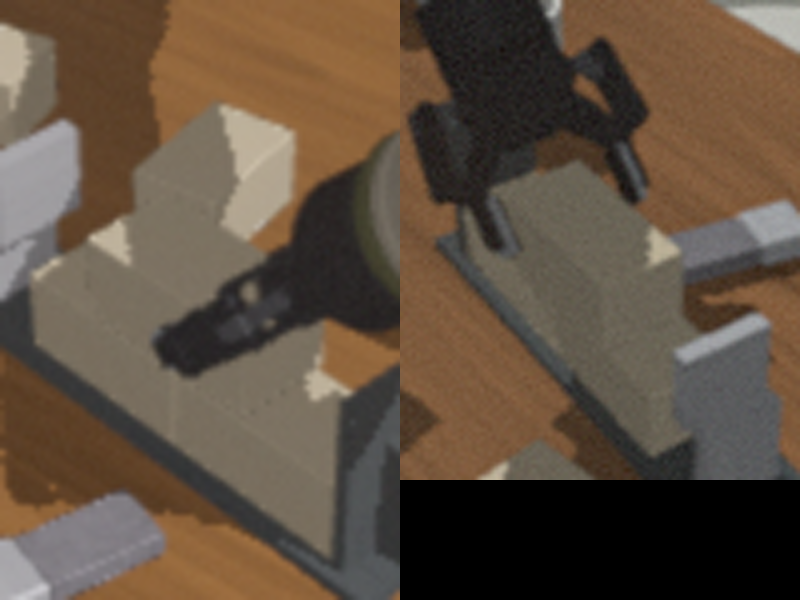

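The full brick lies seated across the joint (side: end edge at (600,330), flush along the course). My picture views are used up, so I'll measure numerically from here. Retreat, then go to half A.

```bash
python3 -m crank '0.3 2.5 2.5 0 0 0 -1;0.6 5.5 5.5 0 0 0 -1;0.9 8.5 8.5 0 0 0 -1;0.9 9 13 0 0 0 -1' 
python3 -m crank '0 0 0 8 -1 0 -1;-2 -2 0 16 -2 0 -1;-4 -4 0 24 -3 0 -1;-7 -7 0 32 -4 0 -1;-10 -9 0 40 -5 0 -1'
python3 -m crank '-3 -1 -2 5 -0.6 5 -1;-6 -2 -4 5 -0.6 10 -1;-6 -2 -5.5 5 -0.6 17 -1;-6 -2 -5.5 5 -0.6 17 -1;-6 -2 -5.5 5 -0.6 17 -1'
python3 - <<'E'
from h import *
s=telemetry.state();print(s['position'],R.from_quat(s['orientation']).as_matrix().round(3).tolist(),s['joint_pos'])
im=eyes.get_image("wrist"); cv2.imwrite("pics/a1.png",im[:,:,::-1]); np.save("a1.npy",np.r_[s['position'],s['orientation']])
hsv=cv2.cvtColor(im,cv2.COLOR_RGB2HSV)
W=cam("wrist",s); p=proj(W,[.4515,.083,.05])[0]; print(p, hsv[int(p[1]),int(p[0])], hsv[int(p[1]),int(p[0])-130:int(p[0])+130:20].tolist(), hsv[max(0,int(p[1])-120):int(p[1])+120:20,int(p[0])].tolist())
E
```

```text
time: 9.95
position: [0.6077, 0.1181, 0.2183]
orientation: [0.68, 0.623, -0.289, 0.257]
ft_force: [0.3, 1.1, -0.2]
width: 0.0853
grasp_force: 0.0
time: 10.45
position: [0.508, 0.022, 0.2204]
orientation: [0.742, 0.669, -0.027, 0.035]
ft_force: [0.6, -1.4, -0.3]
width: 0.0855
grasp_force: 0.0
time: 10.95
position: [0.4492, 0.0039, 0.1651]
orientation: [0.636, 0.772, 0.009, 0.011]
ft_force: [0.5, -0.6, 0.5]
width: 0.0855
grasp_force: 0.0
[0.44917637 0.00393971 0.16506846] [[-0.191, 0.981, 0.028], [0.982, 0.191, 0.0], [-0.005, 0.027, -1.0]] [-0.32826341 -0.01955433  0.21450635  2.03858574  0.0079576   1.09437292
  0.0750324 ]
[294.37990156 113.77167927] [ 22  40 192] [[15, 135, 145], [14, 138, 135], [15, 135, 144], [15, 136, 144], [15, 139, 138], [23, 39, 191], [22, 40, 192], [21, 40, 192], [22, 40, 192], [15, 135, 145], [15, 136, 141], [15, 136, 139], [15, 135, 145]] [[15, 139, 136], [15, 136, 144], [15, 135, 144], [15, 136, 143], [21, 38, 194], [21, 40, 193], [21, 40, 192], [22, 40, 189], [14, 135, 87], [15, 144, 94], [15, 135, 145], [15, 134, 145]]
```

```bash
cat >> h.py <<'E'
def top(seed, z=.05, name="wrist", vmin=None):
    s=telemetry.state(); im=eyes.get_image(name); C=cam(name,s); h=cv2.cvtColor(im,cv2.COLOR_RGB2HSV)
    p=proj(C,[*seed,z])[0].astype(int); ref=int(np.median(h[p[1]-3:p[1]+4,p[0]-3:p[0]+4,2]))
    m=((h[...,1]<80)&(abs(h[...,2].astype(int)-ref)<16)).astype(np.uint8)
    m=cv2.morphologyEx(m,cv2.MORPH_OPEN,np.ones((3,3)));m=cv2.morphologyEx(m,cv2.MORPH_CLOSE,np.ones((3,3)))
    l=cv2.connectedComponents(m)[1]; k=(l==l[p[1],p[0]]).astype(np.uint8)
    c=max(cv2.findContours(k,cv2.RETR_EXTERNAL,cv2.CHAIN_APPROX_NONE)[0],key=len)[:,0]
    w=ray(C,c,z)[:,:2]; (cx,cy),wh,a=cv2.minAreaRect((w*1e4).astype(np.float32))
    return np.array([cx,cy])/1e4, np.array(wh)/1e4, a, ref, c.min(0), c.max(0)
E
python3 -c "
from h import *
print(top((.4515,.083)))"
```

```text
(array([0.45118042, 0.08236217]), array([0.05394936, 0.05469985]), 14.261713027954102, 192, array([255,  73], dtype=int32), array([329, 153], dtype=int32))
```

```bash
python3 -m crank '0.1 4 -2 0 1.6 3 -1;0.2 7.8 -5 0 1.6 3 -1;0.2 7.8 -9 0 1.6 3 -1;0.2 7.8 -13.4 0 1.6 3 -1;0.2 7.8 -13.4 0 1.6 3 -1'
python3 -m crank '0 0 0 0 0 0 0.3;0 0 0 0 0 0 1;0 0 0 0 0 0 1;0 0 0 0 0 0 1' 40
python3 -c "
from h import *
s=telemetry.state();print(s['position'],R.from_quat(s['orientation']).as_matrix().round(3).tolist())"
```

```text
time: 11.55
position: [0.4477, 0.0815, 0.0264]
orientation: [0.614, 0.789, -0.003, -0.003]
ft_force: [0.0, -0.6, 0.7]
width: 0.0853
grasp_force: 0.0
time: 11.95
position: [0.4526, 0.0822, 0.033]
orientation: [0.615, 0.789, 0.002, 0.001]
ft_force: [-0.9, -0.2, 8.0]
width: 0.0562
grasp_force: 43.7
[0.45264486 0.08220876 0.03295017] [[-0.245, 0.97, 0.004], [0.97, 0.245, 0.003], [0.002, 0.004, -1.0]]
```

```bash
python3 -m crank '0 0 3 0 0 0 1;0 0 8 0 0 -5 1;3 0 13 0 0 -12 1;7 1 14 0 0 -20 1;11 1 14 0 0 -21.3 1'
python3 -m crank '4 0 0 0 0 0 1;4.7 0 0 0 0 0 1;4.7 0 -2 0 0 0 1;4.7 0 -2 0 0 0 1;4.7 0 -2 0 0 0 1'
python3 -c "
from h import *
s=telemetry.state();print(s['position'],R.from_quat(s['orientation']).as_matrix().round(3).tolist(),np.array([.6099,.0925])-s['position'][:2])"
```

```text
time: 12.45
position: [0.5643, 0.0937, 0.1764]
orientation: [0.751, 0.661, 0.005, 0.001]
ft_force: [0.8, 0.3, -1.3]
width: 0.0563
grasp_force: 43.6
time: 12.95
position: [0.6073, 0.0917, 0.1514]
orientation: [0.75, 0.662, 0.0, -0.001]
ft_force: [0.2, -0.1, -0.9]
width: 0.0564
grasp_force: 43.6
[0.6073196  0.09172494 0.15140377] [[0.124, 0.992, -0.0], [0.992, -0.124, 0.001], [0.001, -0.0, -1.0]] [0.0025804  0.00077506]
```

```bash
python3 -m crank '0.26 0.08 -1 0 0 0 1;0.26 0.08 -2.5 0 0 0 1;0.26 0.08 -4 0 0 0 1;0.26 0.08 -5 0 0 0 1;0.26 0.08 -5.4 0 0 0 1'
python3 -m crank '0 0 -0.2 0 0 0 1;0 0 -0.4 0 0 0 1;0 0 -0.5 0 0 0 1'
python3 -c "
from h import *
s=telemetry.state();print(s['position'],s['ft_force'],s['torque'],R.from_quat(s['orientation']).as_matrix().round(3).tolist())"
```

```text
time: 13.45
position: [0.6093, 0.0924, 0.0944]
orientation: [0.75, 0.662, -0.001, -0.001]
ft_force: [-0.0, -0.3, -1.5]
width: 0.0565
grasp_force: 43.6
time: 13.75
position: [0.6106, 0.0926, 0.0917]
orientation: [0.75, 0.662, 0.001, -0.0]
ft_force: [0.8, 0.4, -0.4]
width: 0.0561
grasp_force: 43.6
[0.61056331 0.09261269 0.09167868] [ 0.80898826  0.42757408 -0.35282929] [ 0.04740064 -0.00937935 -0.01423544] [[0.124, 0.992, 0.001], [0.992, -0.124, 0.001], [0.001, 0.0, -1.0]]
```

No lateral contact so far. I'll touch down, ease off and release.

```bash
python3 -m crank '-0.1 0 -0.1 0 0 0 1;-0.1 0 -0.2 0 0 0 1;-0.1 0 -0.2 0 0 0 1'
python3 -c "
from h import *
s=telemetry.state();print(s['position'],s['ft_force'])"
python3 -m crank '0 0 0 0 0 0 0.3;0 0 0 0 0 0 -1;0 0 0 0 0 0 -1;0 0 0 0 0 0 -1'
python3 -m crank '0 0 3 0 0 0 -1;0 0 7 0 0 0 -1;0 0 12 0 0 0 -1;0 0 15 0 0 0 -1;0 0 15 0 0 0 -1'
python3 - <<'E'
from h import *
fx,fy,_=.5997,.0113,0
s=telemetry.state();print(s['position'])
im=eyes.get_image("wrist"); cv2.imwrite("pics/b1.png",im[:,:,::-1]); np.save("b1.npy",np.r_[s['position'],s['orientation']])
C=cam("wrist",s); h=cv2.cvtColor(im,cv2.COLOR_RGB2HSV)
t=np.arange(-.09,.135,.003); P=np.c_[.5997+.124*t,.0113+.992*t,np.full(len(t),.108)]
px=proj(C,P)
for a,b in zip(t,px):
    i,j=int(round(b[1])),int(round(b[0])); print(int(round(a*1e3)),(j,i),h[i,j].tolist() if 0<=i<420 and 0<=j<560 else None)
E
```

```text
time: 14.05
position: [0.61, 0.0926, 0.091]
orientation: [0.75, 0.662, 0.001, -0.0]
ft_force: [-2.9, -0.2, 8.6]
width: 0.0561
grasp_force: 44.8
[0.61000248 0.09264946 0.09104188] [-2.88026724 -0.22995475  8.58421959]
time: 14.45
position: [0.6093, 0.0926, 0.0893]
orientation: [0.75, 0.662, 0.0, -0.0]
ft_force: [0.3, -0.0, -0.6]
width: 0.0855
grasp_force: 0.0
time: 14.95
position: [0.6113, 0.0928, 0.2446]
orientation: [0.75, 0.662, 0.004, 0.001]
ft_force: [0.5, 0.4, 0.7]
width: 0.0855
grasp_force: 0.0
[0.61134213 0.09279458 0.24464409]
-90 (273, 362) [90, 3, 89]
-87 (273, 360) [90, 3, 88]
-84 (273, 357) [90, 3, 88]
-81 (273, 355) [90, 3, 88]
-78 (273, 353) [105, 5, 94]
-75 (273, 350) [90, 3, 90]
-72 (273, 348) [90, 3, 87]
-69 (273, 346) [30, 3, 90]
-66 (273, 343) [21, 42, 172]
-63 (273, 341) [22, 42, 175]
-60 (273, 338) [22, 40, 186]
-57 (273, 336) [22, 41, 187]
-54 (273, 334) [21, 41, 187]
-51 (273, 331) [22, 41, 187]
-48 (273, 329) [21, 41, 188]
-45 (273, 326) [22, 41, 187]
-42 (273, 324) [21, 42, 188]
-39 (273, 321) [22, 41, 188]
-36 (273, 319) [22, 42, 188]
-33 (273, 316) [21, 42,
[... 853 characters left out ...]
272, 230) [22, 41, 187]
63 (272, 227) [21, 41, 188]
66 (272, 223) [22, 41, 188]
69 (272, 220) [22, 39, 188]
72 (272, 217) [23, 40, 187]
75 (272, 214) [21, 41, 188]
78 (272, 211) [21, 40, 189]
81 (272, 208) [21, 40, 189]
84 (272, 204) [21, 40, 189]
87 (272, 201) [21, 42, 189]
90 (272, 198) [21, 42, 189]
93 (272, 195) [22, 42, 189]
96 (272, 191) [22, 41, 188]
99 (272, 188) [22, 40, 189]
102 (272, 185) [22, 39, 189]
105 (272, 181) [21, 40, 190]
108 (272, 178) [21, 41, 185]
111 (272, 174) [21, 50, 107]
114 (272, 171) [21, 43, 102]
117 (272, 167) [85, 17, 91]
120 (272, 164) [90, 17, 89]
123 (272, 160) [90, 19, 82]
126 (272, 157) [84, 17, 75]
129 (272, 153) [90, 17, 90]
132 (272, 150) [84, 14, 91]
```

Gap profile: full brick ends at y≈+51 and half A spans about 55–110, with the post after that, so it fits. Now half B.

```bash
python3 -m crank '-2 -4.5 0 0 0 4 -1;-4 -9 0 0 0 8 -1;-6 -13 0 0 0 12 -1;-8 -18 0 0 0 18 -1' 
python3 -m crank '-2 -4 -1 0 0 0 -1;-4 -8 -3 0 0 0 -1;-6 -12 -5 0 0 0 -1;-7 -18 -6 0 0 0 -1;-7 -18.5 -6 0 0 0 -1'
python3 - <<'E'
from h import *
r=top((.462,-.274)); print(r)
s=telemetry.state();print(s['position'],R.from_quat(s['orientation']).as_matrix().round(3).tolist())
print((r[0]-s['position'][:2])*100)
E
```

```text
time: 15.4
position: [0.5291, -0.0846, 0.2378]
orientation: [0.635, 0.772, -0.0, -0.002]
ft_force: [0.2, -0.8, 1.8]
width: 0.0854
grasp_force: 0.0
time: 15.9
position: [0.457, -0.2733, 0.177]
orientation: [0.639, 0.769, -0.001, -0.002]
ft_force: [-0.1, 0.0, 0.9]
width: 0.0852
grasp_force: 0.0
(array([ 0.46269756, -0.27618376]), array([0.05452783, 0.05555706]), 13.923558235168457, 195, array([248, 181], dtype=int32), array([313, 244], dtype=int32))
[ 0.45735086 -0.27399584  0.17718841] [[-0.183, 0.983, -0.004], [0.983, 0.183, 0.0], [0.001, -0.004, -1.0]]
[ 0.53466969 -0.21879286]
```

```bash
python3 -m crank '0.5 -0.2 -3 0 0 3.3 -1;0.5 -0.2 -7 0 0 3.3 -1;0.5 -0.2 -11 0 0 3.3 -1;0.5 -0.2 -14.5 0 0 3.3 -1;0.5 -0.2 -14.5 0 0 3.3 -1'
python3 -m crank '0 0 0 0 0 0 0.3;0 0 0 0 0 0 1;0 0 0 0 0 0 1;0 0 0 0 0 0 1' 40
python3 -c "
from h import *
s=telemetry.state();print(s['position'],R.from_quat(s['orientation']).as_matrix().round(3).tolist())"
python3 -m crank '0 0 3 0 0 0 1;0 0 8 0 0 -5 1;3 3 13 0 0 -12 1;7 6 14 0 0 -20 1;10 10 14 0 0 -21.3 1'
python3 -c "
from h import *
s=telemetry.state();print(s['position'],R.from_quat(s['orientation']).as_matrix().round(3).tolist(),(np.array([.5997-.124*.099,.0113-.992*.099])-s['position'][:2])*100)"
```

```text
time: 16.45
position: [0.4621, -0.2685, 0.0293]
orientation: [0.614, 0.789, -0.001, -0.005]
ft_force: [-0.0, 0.8, 0.1]
width: 0.0854
grasp_force: 0.0
time: 16.85
position: [0.4669, -0.2714, 0.0363]
orientation: [0.614, 0.789, 0.001, 0.001]
ft_force: [-2.0, 0.7, 7.4]
width: 0.0562
grasp_force: 44.1
[ 0.46689718 -0.27135963  0.03632843] [[-0.245, 0.969, 0.002], [0.969, 0.245, 0.0], [-0.0, 0.002, -1.0]]
time: 17.35
position: [0.56, -0.1813, 0.1779]
orientation: [0.752, 0.659, 0.003, 0.002]
ft_force: [0.7, -0.4, -0.6]
width: 0.0567
grasp_force: 43.7
[ 0.56004202 -0.1812536   0.17788864] [[0.131, 0.991, 0.007], [0.991, -0.131, -0.0], [0.001, 0.007, -1.0]] [2.73819788 9.43456012]
```

```bash
python3 -m crank '1 4 0 0 0 0.4 1;2 8 0 0 0 0.4 1;2.8 9.8 0 0 0 0.4 1;2.8 9.8 -1 0 0 0.4 1;2.8 9.8 -1 0 0 0.4 1'
python3 -c "
from h import *
s=telemetry.state();print(s['position'],R.from_quat(s['orientation']).as_matrix().round(3).tolist(),(np.array([.5997-.124*.0954,.0113-.992*.0954])-s['position'][:2])*100)"
```

```text
time: 17.85
position: [0.5848, -0.0827, 0.1626]
orientation: [0.747, 0.665, -0.0, -0.001]
ft_force: [-0.4, -0.2, -1.7]
width: 0.0563
grasp_force: 43.7
[ 0.58478243 -0.08273629  0.16264276] [[0.116, 0.993, -0.001], [0.993, -0.116, 0.001], [0.001, -0.002, -1.0]] [ 0.30879747 -0.06005104]
```

```bash
python3 -m crank '0.3 -0.1 -1.5 0 0 -0.4 1;0.3 -0.1 -3 0 0 -0.4 1;0.3 -0.1 -4.5 0 0 -0.4 1;0.3 -0.1 -5.8 0 0 -0.4 1;0.3 -0.1 -6.3 0 0 -0.4 1'
python3 -m crank '0 0 -0.2 0 0 0 1;0 0 -0.4 0 0 0 1;0 0 -0.5 0 0 0 1'
python3 -c "
from h import *
s=telemetry.state();print(s['position'],s['ft_force'],R.from_quat(s['orientation']).as_matrix().round(3).tolist())"
```

```text
time: 18.35
position: [0.5874, -0.0838, 0.0982]
orientation: [0.75, 0.662, -0.001, -0.001]
ft_force: [-0.3, 1.5, -0.9]
width: 0.0562
grasp_force: 43.7
time: 18.65
position: [0.5888, -0.0837, 0.0958]
orientation: [0.75, 0.662, 0.001, -0.0]
ft_force: [-0.8, 0.1, -1.6]
width: 0.0562
grasp_force: 43.7
[ 0.58883143 -0.08367735  0.09577207] [-0.80515974  0.11836792 -1.56553627] [[0.124, 0.992, 0.001], [0.992, -0.124, 0.001], [0.001, 0.001, -1.0]]
```

```bash
python3 -m crank '-0.1 0 -0.15 0 0 0 1;-0.1 0 -0.3 0 0 0 1;-0.1 0 -0.3 0 0 0 1'
python3 -m crank '0 0 0 0 0 0 0.3;0 0 0 0 0 0 -1;0 0 0 0 0 0 -1;0 0 0 0 0 0 -1'
python3 -m crank '0 0 3 0 0 0 -1;0 0 7 0 0 0 -1;0 0 12 0 0 0 -1;0 0 15 0 0 0 -1;0 0 15 0 0 0 -1'
python3 -m crank '-0.7 -5 0 0 0 0 -1;-0.7 -6 0 0 0 0 -1;-0.7 -6 0 0 0 0 -1'
python3 - <<'E'
from h import *
s=telemetry.state();print(s['position'])
im=eyes.get_image("wrist"); cv2.imwrite("pics/b2.png",im[:,:,::-1]); np.save("b2.npy",np.r_[s['position'],s['orientation']])
C=cam("wrist",s); h=cv2.cvtColor(im,cv2.COLOR_RGB2HSV)
def prof(ts,f,z=.108):
    return [(int(round(a*1e3)),*h[tuple(np.clip(proj(C,f(a)+[z])[0][::-1].round().astype(int),0,[419,559]))][1:].tolist()) for a in ts]
al=lambda x:(lambda a:[.5997+.124*a+.992*x,.0113+.992*a-.124*x])
for x in(0,.015): print('along',x,[p for p in prof(np.arange(-.165,.06,.002),al(x)) ])
ac=lambda y:(lambda a:[.5997+.124*y+.992*a,.0113+.992*y-.124*a])
for y in(-.099,-.03,.02,.08): print('across',y,prof(np.arange(-.04,.041,.002),ac(y)))
E
```

```text
time: 18.95
position: [0.588, -0.0836, 0.0943]
orientation: [0.75, 0.662, 0.001, -0.0]
ft_force: [-6.8, 0.5, 13.2]
width: 0.0561
grasp_force: 45.5
time: 19.35
position: [0.5876, -0.0837, 0.0925]
orientation: [0.75, 0.662, 0.0, -0.0]
ft_force: [0.1, -0.3, -1.0]
width: 0.0856
grasp_force: 0.0
time: 19.85
position: [0.5895, -0.0842, 0.2474]
orientation: [0.75, 0.662, 0.003, 0.002]
ft_force: [0.7, -0.1, -0.4]
width: 0.0854
grasp_force: 0.0
time: 20.15
position: [0.5796, -0.1467, 0.2417]
orientation: [0.751, 0.66, -0.0, -0.0]
ft_force: [-0.1, 0.5, 0.5]
width: 0.0854
grasp_force: 0.0
[ 0.57955483 -0.14673317  0.24167296]
along 0 [(-165, 18, 56), (-163, 14, 54), (-161, 18, 56), (-159, 14, 56), (-157, 18, 56), (-155, 17, 59), (-153, 6, 87), (-151, 5, 108), (-149, 5, 112), (-147, 2, 144), (-145, 2, 167), (-143, 2, 168), (-141, 2, 168), (-139, 2, 168), (-137, 2, 168), (-135, 2, 155), (-133, 4, 135), (-131, 3, 101), (-129, 28, 109), (-127, 44, 167), (-125, 41, 186), (-123, 41, 187), (-121, 40, 186), (-119, 40, 186), (-117, 41, 187), (-115, 41, 187), (-113, 41, 187), (-111, 41, 187), (-109, 42, 
[... 5015 characters left out ...]
(36, 137, 138), (38, 137, 132), (40, 136, 133)]
across 0.08 [(-40, 135, 140), (-38, 136, 137), (-36, 137, 134), (-34, 137, 140), (-32, 137, 140), (-30, 138, 137), (-28, 139, 130), (-26, 128, 131), (-24, 36, 192), (-22, 35, 199), (-20, 35, 199), (-18, 35, 199), (-16, 35, 199), (-14, 35, 199), (-12, 35, 199), (-10, 35, 199), (-8, 35, 199), (-6, 36, 199), (-4, 36, 199), (-2, 36, 199), (0, 36, 199), (2, 36, 198), (4, 35, 198), (6, 35, 197), (8, 36, 198), (10, 36, 197), (12, 36, 197), (14, 36, 197), (16, 35, 196), (18, 36, 196), (20, 35, 195), (22, 37, 195), (24, 41, 173), (26, 137, 97), (28, 141, 92), (30, 139, 132), (32, 136, 143), (34, 137, 136), (36, 138, 131), (38, 135, 134), (40, 136, 131)]
```

Course placed: half B spans −128 to −73, full brick ends at −62, jaw plate is at about −148 to −136 (joint ≈ 0.022), and across the wall everything is within 1 mm. Next: shut the gripper, go down behind the jaw and push.

```bash
python3 -m crank '-0.3 -3 0 0 0 0 1;-0.3 -3 -3 0 0 0 1;-0.3 -3 -7 0 0 0 1;-0.3 -3 -11 0 0 0 1;-0.3 -3 -14 0 0 0 1'
python3 -m crank '0 0 -0.7 0 0 0 1;0 0 -0.7 0 0 0 1;0 0 -0.7 0 0 0 1'
python3 -c "
from h import *
s=telemetry.state();d=s['position'][:2]-[.5997,.0113];print(s['position'],s['width'],s['ft_force'],'fx',d@[.992,-.124],'fy',d@[.124,.992],R.from_quat(s['orientation']).as_matrix().round(3).tolist())"
```

```text
time: 20.7
position: [0.5767, -0.1716, 0.0993]
orientation: [0.749, 0.663, -0.0, -0.002]
ft_force: [0.0, 0.8, -0.3]
width: 0.0122
grasp_force: 0.0
time: 21.0
position: [0.5786, -0.1735, 0.097]
orientation: [0.749, 0.662, 0.001, 0.0]
ft_force: [-0.3, -0.2, 0.8]
width: 0.0003
grasp_force: 0.0
[ 0.57859283 -0.17345482  0.09702381] 0.00027477570550462206 [-0.29494554 -0.23794625  0.77925035] fx 0.0019712825140474535 fy -0.1858940704075514 [[0.123, 0.992, 0.002], [0.992, -0.123, 0.001], [0.001, 0.002, -1.0]]
```

```bash
cat > st.py <<'E'
from h import *
s=telemetry.state();d=s['position'][:2]-[.5997,.0113];print(s['position'],s['ft_force'].round(1),'fx %.4f fy %.4f'%(d@[.992,-.124],d@[.124,.992]))
E
python3 -m crank '0 1 -0.2 0 0 0 1;0.1 2.2 -0.2 0 0 0 1;0.1 2.2 -0.2 0 0 0 1'; python3 st.py
python3 -m crank '0.06 0.5 0 0 0 0 1;0.12 1 0 0 0 0 1;0.15 1.2 0 0 0 0 1'; python3 st.py
```

```text
time: 21.3
position: [0.5794, -0.1485, 0.094]
orientation: [0.748, 0.663, 0.001, -0.001]
ft_force: [-0.0, 0.3, -0.1]
width: 0.0005
grasp_force: 0.0
[ 0.57940887 -0.14851146  0.09403423] [-0.   0.3 -0.1] fx -0.0003 fy -0.1610
time: 21.6
position: [0.5801, -0.14, 0.0937]
orientation: [0.75, 0.662, 0.0, -0.0]
ft_force: [-1.0, -3.0, 3.1]
width: 0.0002
grasp_force: 1.6
[ 0.58005629 -0.13995366  0.09369402] [-1.  -3.   3.1] fx -0.0007 fy -0.1525
```

```bash
python3 -m crank '0.05 0.4 0 0 0 0 1;0.1 0.8 0 0 0 0 1;0.1 0.8 0 0 0 0 1'; python3 st.py
python3 -m crank '0.04 0.3 0 0 0 0 1;0.06 0.5 0 0 0 0 1;0.06 0.5 0 0 0 0 1'; python3 st.py
```

```text
time: 21.9
position: [0.5811, -0.1314, 0.0935]
orientation: [0.749, 0.662, 0.0, -0.0]
ft_force: [0.9, -2.1, 0.5]
width: 0.0001
grasp_force: 1.0
[ 0.58111899 -0.13139816  0.09350833] [ 0.9 -2.1  0.5] fx -0.0007 fy -0.1439
time: 22.2
position: [0.5816, -0.1271, 0.0935]
orientation: [0.75, 0.662, 0.0, -0.0]
ft_force: [-0.8, -3.8, 2.4]
width: 0.0001
grasp_force: 2.3
[ 0.58164404 -0.12710505  0.09353445] [-0.8 -3.8  2.4] fx -0.0007 fy -0.1395
```

```bash
for i in 1; do python3 -m crank '0.04 0.3 0 0 0 0 1;0.04 0.3 0 0 0 0 1' >/dev/null; python3 st.py; python3 -m crank '0.04 0.3 0 0 0 0 1;0.04 0.3 0 0 0 0 1'>/dev/null; python3 st.py; python3 -m crank '0.04 0.3 0 0 0 0 1;0.04 0.3 0 0 0 0 1'>/dev/null; python3 st.py; done
```

```text
[ 0.58194205 -0.12429494  0.09348601] [-1.1 -5.1  3. ] fx -0.0008 fy -0.1367
[ 0.58231469 -0.12136897  0.09352063] [-1.7 -5.4  3.2] fx -0.0008 fy -0.1338
[ 0.58229993 -0.12133194  0.09356136] [ -2.  -14.6   2. ] fx -0.0008 fy -0.1337
```

```bash
python3 -m crank '0.03 0.25 0 0 0 0 1;0.03 0.25 0 0 0 0 1;0.03 0.25 0 0 0 0 1' >/dev/null; python3 st.py
python3 -m crank '-0.1 -1 0 0 0 0 1;-0.3 -3 0 0 0 0 1;-0.4 -4 2 0 0 0 1;-0.4 -4 7 0 0 0 1;-0.4 -4 12 0 0 0 1'
python3 -m crank '0 3 2 0 0 0 1;1 7 3 0 0 0 1;1 11 3 0 0 0 1;1 11 3 0 0 0 1;1 11 3 0 0 0 1'
cat > prof.py <<'E'
from h import *
s=telemetry.state();print(s['position'])
im=eyes.get_image("wrist"); C=cam("wrist",s); h=cv2.cvtColor(im,cv2.COLOR_RGB2HSV)
def prof(ts,f,z=.108):
    p=proj(C,[f(a)+[z] for a in ts]).round().astype(int); o=[]
    for a,(u,v) in zip(ts,p):
        k='.' if not(0<=v<420 and 0<=u<560) else ('B' if 25<h[v,u,1]<60 and h[v,u,2]>165 else 'b' if h[v,u,1]<60 and h[v,u,1]>25 else 'w' if h[v,u,1]>60 else 's')
        if not o or o[-1][0]!=k: o.append([k,int(round(a*1e3))])
    return o
al=lambda x:(lambda a:[.5997+.124*a+.992*x,.0113+.992*a-.124*x])
ac=lambda y:(lambda a:[.5997+.124*y+.992*a,.0113+.992*y-.124*a])
for x in(-.02,0,.02): print('along',x,prof(np.arange(-.165,.15,.001),al(x)))
for y in(-.105,-.085,-.065,-.04,0,.04,.065,.085,.105): print('across',y,prof(np.arange(-.04,.041,.0005),ac(y)))
E
python3 prof.py
```

```text
[ 0.58226116 -0.12131563  0.0935847 ] [ -1.4 -21.1   2.1] fx -0.0009 fy -0.1337
time: 23.6
position: [0.5784, -0.1543, 0.2138]
orientation: [0.749, 0.662, -0.0, -0.002]
ft_force: [1.4, -0.4, 0.7]
width: 0.0
grasp_force: 0.0
time: 24.1
position: [0.589, -0.0432, 0.243]
orientation: [0.748, 0.663, 0.0, -0.001]
ft_force: [0.0, -1.2, 0.9]
width: -0.0001
grasp_force: 0.0
[ 0.58901244 -0.04322721  0.24302729]
along -0.02 [['b', -165], ['s', -149], ['b', -138], ['s', -137], ['b', -134], ['s', -120], ['B', -110], ['b', 59], ['B', 61], ['.', 102]]
along 0 [['s', -165], ['b', -107], ['B', -106], ['b', 59], ['B', 61], ['.', 102]]
along 0.02 [['b', -165], ['s', -148], ['b', -147], ['s', -124], ['b', -123], ['s', -120], ['B', -110], ['b', -54], ['B', -53], ['b', 59], ['B', 61], ['.', 103]]
across -0.105 [['w', -40], ['b', -27], ['B', -26], ['b', 28], ['w', 29]]
across -0.085 [['w', -40], ['B', -27], ['b', 28], ['w', 29]]
across -0.065 [['w', -40], ['b', -27], ['B', -26], ['b', 28], ['w', 29]]
across -0.04 [['w', -40], ['b', -27], ['B', -27], ['b', 28], ['w', 29]]
across 0 [['w', -40], ['b', -27], ['B', -27], ['b', 27], ['w', 28]]
across 0.04 [['w', -40], ['b', -28], ['B', -27], ['b', 27], ['w', 28]]
across 0.065 [['w', -40], ['b', -27], ['B', -26], ['w', 29]]
across 0.085 [['w', -40], ['b', -27], ['B', -27], ['w', 29]]
across 0.105 [['.', -40]]
```

The joints now sit at +60 and −54 in my frame, which is ±57 after its roughly 3 mm bias. They are tight, with the bricks flush within about 1 mm, and the jaw went firm at 21 N. Handing in.

```bash
python3 -c "
from bench import env; print(env.finish_job())"
```

```text
the job is handed in; nothing more can be done
None
```

The second course is laid: the full brick lies across the joint with a half brick on each side, the jaw is pushed up until it went firm at 21 N, and the job is handed in at about 24 s of the 69 s allowed; hand-in returned no verdict, so I don't know how it was judged.

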